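# Move the filling funnel on and stopper the full carafe

## Robot

A 6-joint arm with a two-finger parallel gripper is mounted at the origin on the work surface; the furniture and walls round the work are solid. World frame = base frame: x ahead of the robot, y to its left, z up, the work surface at z = 0. Lengths are in mm, angles in rad, forces in N, time in s.
With the tool pointing down it reaches from about 350 to 975 mm from the base axis. Payload 7.1 kg.
Tool frame: the origin (TCP) lies between the finger pads; the fingertips stand 17 mm ahead of it and the grasp point (between the pads) lies 2 mm behind it; z points along the fingers, y is the line along which they close (so a half turn about z gives the same grasp; the last joint's range is limited). The gripper opens to 88 mm and grips with 3 to 60 N. Pads are 20 mm wide; open, the fingers measure 115 mm over their backs; the gripper's body (75 mm by 178 mm) begins 61 mm behind the grasp point.
Start: joints at [1.094, 0.423, 1.63, -0, 1.089, -0.019], TCP at [276.202, 560.64, 239.675] pointing down, gripper open.
Joint ranges: [-3, 3], [-0.9, 2.11], [0.09, 2.58], [-1.31, 4.45], [0.11, 2.69], [-2.54, 2.54]. Speed limits (rad/s): [2.39, 2.39, 3.01, 3.14, 3.14, 3.14].

## Interface

Orientations are given as a rotation vector (axis times angle).
In Python, from workcell import ctrl, monitor, job, get_image gives the robot as it stands (ctrl), with the cameras as plain functions, the readings (monitor) and the job (job).
- The arm moves only by the shell command python3 jog.py 'ROWS' [OPENING]. ROWS is a JSON list of rows, 1 to 5 of them, each of 6 numbers: dx, dy, dz in mm, then a rotation vector rx, ry, rz in rad; each row shifts and turns the commanded pose from where the row before left it, along the tool's axes as they then stand; what a row does not reach is not made up. A row lasts 1/12 s, in which the tool goes at most 41.7 mm and 0.125 rad, less where a joint would pass 70% of its speed; a pose out of reach is approached as far as the arm can. OPENING is the finger opening in mm, set as the command begins (- or left out keeps the last). The fingers move at their own pace and stop on an object; the grip force is fixed at half the most. Time passes only in rows, so rows that do not move let the fingers close. It prints the time, the measured TCP pose, the force, the opening and the grip force at its end.
- monitor.get_obs(): the state, without advancing time (a new reading comes with each control period).
- get_image(name): name is "side" or "top" or "wrist"; returns a dict with "img" (480x640x3 uint8, red, green, blue), "fx", "fy", "cx", "cy" (pixels), "R" (3x3) and "t" (3): a world point X has camera coordinates R X + t. Camera axes: x right, y down, z forward; pixel columns grow to the right and rows downward; lengths in mm; the calibration is good to about 2 mm. A picture is of the moment at which its call begins. There is no depth.
- job.close_job(): hands the job in; it is judged then, once.
The state is a dict: "t": time; "qpos": joint angles; "qvel": joint speeds; "joint_torque": joint torques, N m; "ee_pos": TCP position; "orientation": TCP orientation; "ft_force": force on the tool from outside, world axes, zero at the start; "moment": the same for the moment, N m; "width": finger opening in mm; "grasp_force": force on a finger pad.
Only numpy, scipy, OpenCV 4.12 (cv2) and the standard library are available. Lean on these libraries where they do the work, as an engineer would, in place of code of your own. Each camera call takes 0.05 s, during which the arm holds its last target. There are 200 camera calls.

## Task

One carafe has just been filled and the funnel still stands in its neck. Lift the funnel out and set it in the neck of the other, empty carafe, upright with its shoulder resting on the rim, and then close the full carafe with the stopper that fits it, upright and pushed fully home. Leave both carafes standing where they are, and do not disturb the larger stopper or the pan.

Things in the scene. Friction and masses are not known exactly. Their poses are not given: they have to be found in the camera images.
- carafe_a: Stoneware carafe of white glaze, open at the top, 0.8 kg, free to slide or tip: body 104 mm across up to 95 mm high, shoulder narrowing to a straight upright round neck from 120 mm up, 50 mm outside and 40 mm inside, whose flat rim is 152 mm above the worktop. Origin: centre of the underside, z up. This is the full one: the funnel stands in its neck at the start. Otherwise the same as carafe_b.
- carafe_b: Stoneware carafe of white glaze, open at the top, 0.8 kg, free to slide or tip: body 104 mm across up to 95 mm high, shoulder narrowing to a straight upright round neck from 120 mm up, 50 mm outside and 40 mm inside, whose flat rim is 152 mm above the worktop. Origin: centre of the underside, z up. This is the empty one, without a funnel at the start.
- carafe_a_mouth (a point): Centre of the neck opening of carafe_a, level with the rim, 152 mm above its underside.
- carafe_b_mouth (a point): Centre of the neck opening of carafe_b, level with the rim, 152 mm above its underside.
- funnel: Hollow round metal jar funnel, 90 mm tall, 80 g. From below: tapered spout 40 mm long, 30 mm across at its tip, 35 mm at its top; flat shoulder 54 mm across that rests on the carafe's rim; bowl that widens to an upright cylindrical rim 64 mm across (3 mm wall), 62 to 90 mm above the tip: grip it there, across the diameter. Origin: centre of the spout's tip, z up along its axis.
- funnel_shoulder (a point): Centre of the underside of the funnel's shoulder, on its axis, 41 mm above the tip; it meets the centre of the carafe's mouth when the funnel is home.
- stopper_small: Stopper that fits the carafes, 70 mm tall, 60 g, standing on its narrow end on the worktop: tapered cork 40 mm long, 31 mm across at the bottom, 37 mm at the top, under a cylindrical wooden head 50 mm across, 40 to 70 mm above the bottom: grip it there. Origin: centre of the cork's lower end, z up along its axis.
- stopper_shoulder (a point): Centre of the underside of the small stopper's head, on its axis, 40 mm above its lower end; it meets the centre of the carafe's mouth when the stopper is home.
- stopper_large: Larger stopper of the same look, 70 mm tall, that belongs to another jar: cork 44 to 54 mm across, head 66 mm across. Too wide for the carafes. Leave it. Origin: centre of its lower end.
- pan: Small two-handled pan, 123 mm across (162 mm over its handles), 86 mm tall, on the hob left of the work. Leave it. Origin: centre of its underside.

How it is judged (in metres and radians):
On the way, in this order (a step that is already met when the one before it is completed fails the run):
1. the funnel stands home in the neck of the empty carafe (distance between funnel_shoulder and carafe_b_mouth below 0.007 m and angle between the z axis of funnel and the z axis of carafe_b, either way round below 0.09 rad and angle between funnel's own z axis and vertical below 0.15 rad), for 0.3 s.
2. the small stopper is fully home in the neck of the full carafe (distance between stopper_shoulder and carafe_a_mouth below 0.006 m and angle between the z axis of stopper_small and the z axis of carafe_a, either way round below 0.09 rad and angle between stopper_small's own z axis and vertical below 0.15 rad), for 0.3 s.
At the end, for the whole second after the job is handed in: Funnel in carafe_b (shoulder within 7 mm of the mouth's centre) and small stopper in carafe_a (head's underside within 6 mm), each within 0.09 rad of the neck's axis and 0.15 rad of upright, still and released; both carafes upright within 0.06 rad (all of step 1 and all of step 2 and linear speed of each of funnel, stopper_small below 0.02 m/s and angle between each of carafe_a, carafe_b's own z axis and vertical below 0.06 rad and contact force between each of funnel, stopper_small and the fingers below 0.1 N); the robot touches nothing.
It fails at once if a carafe is shoved more than 40 mm from its place (distance of any of carafe_a, carafe_b from where it was at the start of the episode above 0.04 m).
It fails at once if a carafe is tipped by more than 0.3 rad (angle between any of carafe_a, carafe_b's own z axis and vertical above 0.3 rad).
It fails at once if the larger stopper or the pan is moved more than 30 mm (distance of any of stopper_large, pan from where it was at the start of the episode above 0.03 m).
It also fails if it takes over 64 s, if anything falls off the work surface, if the arm or the gripper's body presses on something with over 40 N, if the wrist force passes 120 N, or if a joint passes its speed limit or range.

## Working session

There is one attempt and no reset: what is moved stays moved. The work goes in short steps, Python scripts to look and compute and a shell command to move; the robot and the scene stay as the last step left them, time stands still between calls to the robot, and variables do not carry over. Pictures are saved under pics/ and viewed, at most 11 in all, crops included, and the job is handed in when it is done.

```bash
ls; mkdir -p pics
python3 - <<'E'
from workcell import ctrl, monitor, job, get_image
import cv2,numpy as np
o=monitor.get_obs();print({k:np.round(v,3) for k,v in o.items()})
for n in("side","top","wrist"):
    d=get_image(n);cv2.imwrite(f"pics/{n}0.png",d["img"][...,::-1]);np.savez(f"{n}0.npz",**d)
    print(n,d["fx"],d["cx"],d["cy"],np.round(d["R"],3).tolist(),np.round(d["t"],1),"cam",np.round(-d["R"].T@d["t"]))
E
```

```text
jog.py
pics
workcell.py
{'t': np.float64(0.0), 'qpos': array([ 1.094,  0.424,  1.631, -0.   ,  1.089, -0.019]), 'qvel': array([-0.001, -0.001,  0.   ,  0.001, -0.   , -0.   ]), 'joint_torque': array([ 1.0000e-03, -5.4463e+01, -2.7366e+01,  6.5000e-02,  2.3000e-02,
       -0.0000e+00]), 'ee_pos': array([275.978, 560.176, 238.917]), 'orientation': array([-7.130e-01, -3.059e+00,  2.000e-03]), 'ft_force': array([-0.703,  0.404, -0.251]), 'moment': array([-0.018, -0.042, -0.015]), 'grasp_force': np.float64(0.0), 'width': np.float64(87.983)}
side 509.7416944870005 316.04766115212715 238.00489309767164 [[0.972, -0.234, 0.014], [-0.112, -0.513, -0.851], [0.206, 0.826, -0.525]] [-497.6  142.6 1249.1] cam [  242. -1074.   784.]
top 452.5401760255718 310.7508908180506 236.53439549031066 [[-0.116, -0.993, 0.003], [-0.969, 0.112, -0.219], [0.218, -0.028, -0.976]] [  40.5  549.9 1061.4] cam [ 307.    9. 1156.]
wrist 377.4434569648385 325.7669760882747 242.7219722990001 [[0.443, 0.897, -0.001], [0.856, -0.422, 0.3], [0.269, -0.133, -0.954]] [-625.4  -35.3  391.6] cam [202. 598. 384.]
```

View pics/side0.png

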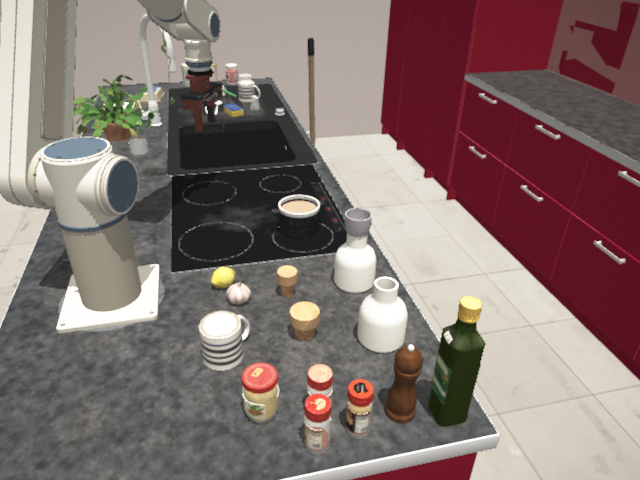

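View pics/top0.png

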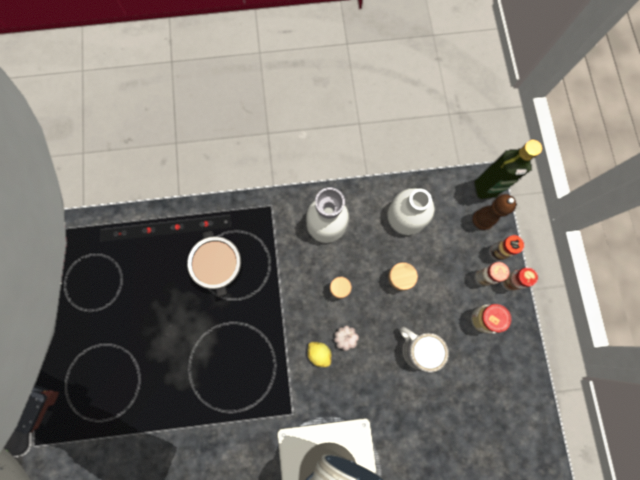

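Side view: funnel rim at about (357,214) on carafe_a, carafe_b mouth at (386,285), small stopper (288,275), large stopper (305,318), pan (299,212). Top view: funnel (329,200), carafe_b mouth (420,198), small stopper (340,288), large stopper (404,277).

Run:
```python
import cv2,numpy as np
def crop(n,x,y,k=5):
    im=cv2.imread(f"pics/{n}0.png")[y:y+60,x:x+80]
    im=cv2.resize(im,None,fx=k,fy=k,interpolation=cv2.INTER_CUBIC)
    for i in range(0,80,10): cv2.putText(im,str(x+i),(i*k,8),0,.3,(0,0,255));cv2.line(im,(i*k,10),(i*k,14),(0,0,255))
    for i in range(10,60,10): cv2.putText(im,str(y+i),(0,i*k),0,.3,(0,0,255));
    return im
c=[crop("side",317,200),crop("side",346,270),crop("top",290,180),crop("top",380,180)]
cv2.imwrite("pics/m.png",np.vstack([np.hstack(c[:2]),np.hstack(c[2:])]))
```

```text
(no output)
```

View pics/m.png

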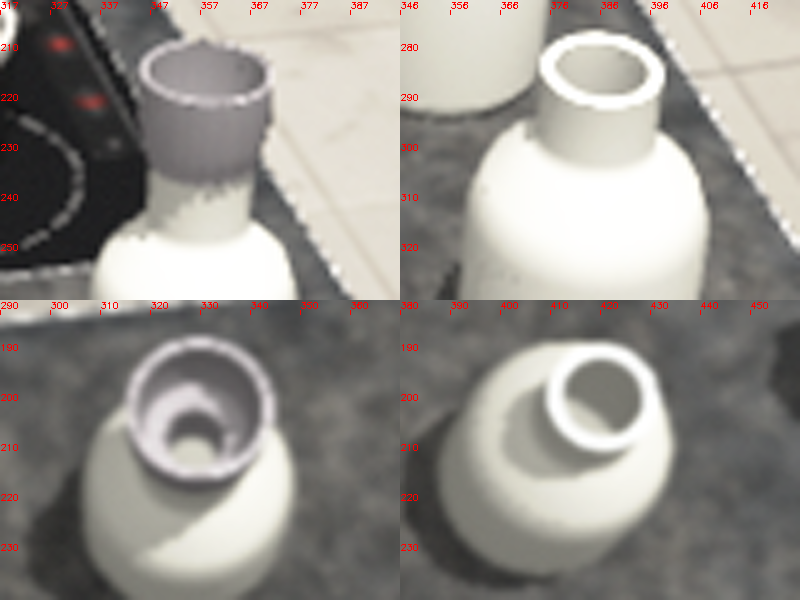

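The crops show the funnel rim ellipse centred at side (357.7,214.2) / top (329.8,201.4), and the carafe_b mouth at side (385.9,283.7) / top (420.1,199.0).

```bash
cat > h.py <<'E'
import cv2,numpy as np
from workcell import ctrl, monitor, job, get_image
def ray(d,p):
    v=d["R"].T@np.array([(p[0]-d["cx"])/d["fx"],(p[1]-d["cy"])/d["fy"],1]); return -d["R"].T@d["t"],v/np.linalg.norm(v)
def tri(*ps):
    A=0;b=0;rs=[ray(*p) for p in ps]
    for c,v in rs:
        M=np.eye(3)-np.outer(v,v);A=A+M;b=b+M@c
    X=np.linalg.solve(A,b);return X.round(1),[round(float(np.linalg.norm((np.eye(3)-np.outer(v,v))@(X-c))),1) for c,v in rs]
def plane(d,p,z):
    c,v=ray(d,p);return (c+v*(z-c[2])/v[2]).round(1)
def snap(n,f):
    d=get_image(n);cv2.imwrite(f"pics/{f}.png",d["img"][...,::-1]);np.savez(f"{f}.npz",**d);return d
def tool(target):
    "offset of world target point from TCP, in tool axes"
    o=monitor.get_obs();R=cv2.Rodrigues(np.array(o["orientation"]))[0]
    return (R.T@(np.array(target)-o["ee_pos"])).round(1),R.round(3).tolist()
E
python3 - <<'E'
from h import *
s=np.load("side0.npz");t=np.load("top0.npz")
print("funnel rim",tri((s,(357.7,214.2)),(t,(329.8,201.4))))
print("b mouth",tri((s,(385.9,283.7)),(t,(420.1,199.0))))
for d,n in((s,"side"),(t,"top")):
    h=cv2.cvtColor(d["img"],cv2.COLOR_RGB2HSV)
    m=cv2.inRange(h,(8,70,150),(22,220,255))
    k,_,st,c=cv2.connectedComponentsWithStats(m)
    for i in range(1,k):
        if st[i,4]>60:print(n,st[i],c[i].round(1),plane(d,c[i],70))
print(tool([0,0,0]))
E
```

```text
funnel rim (array([594.1, -70.1, 198.4]), [0.3, 0.3])
b mouth (array([ 590.8, -283.4,  149.7]), [0.0, 0.0])
side [277 265  21  21 219] [287.7 276. ] [ 416.5 -104.6   70. ]
side [289 301  31  29 346] [305.6 315.6] [ 426.7 -254.4   70. ]
side [460 302  22  21 218] [470.7 314.6] [ 775.3 -328.7   70. ]
side [251 367  12  10  71] [256.7 371.8] [ 302.9 -390.7   70. ]
side [244 384  33  36 481] [263.7 399.4] [ 305.9 -458.    70. ]
side [310 398  16  12  69] [318.8 403.2] [ 398.4 -487.8   70. ]
side [348 404  23  11 147] [359.3 408.7] [ 464.  -514.8   70. ]
top [ 193  241   43   43 1426] [213.7 262.1] [512.9 218.6  70. ]
top [390 262  28  28 592] [403.2 275.5] [ 427.6 -233.4   70. ]
top [491 263  19  17 240] [499.4 271.1] [ 411.4 -466.7   70. ]
top [524 271  11   9  70] [528.9 274.9] [ 393.9 -535.7   70. ]
top [330 277  22  21 355] [340.7 286.9] [417.6 -79.9  70. ]
top [489 315  11  10  69] [493.9 319.5] [ 299.3 -429.8   70. ]
(array([-1.000e-01, -6.243e+02,  2.398e+02]), [[-0.897, 0.442, -0.001], [0.442, 0.897, -0.001], [0.0, -0.001, -1.0]])
```

```bash
A='[[-32,-24,-1,0,0,0],[-32,-24,-1,0,0,0],[-32,-24,-1,0,0,0],[-32,-24,-1,0,0,0],[-32,-24,-1,0,0,0]]'; python3 jog.py '[[-32,-24,-1,0,0,0],[-32,-24,-1,0,0,0],[-32,-24,-1,0,0,0],[-32,-24,-1,0,0,0],[-32,-24,-1,0,0,0]]' 88; python3 jog.py '[[-32,-24,-1,0,0,0],[-32,-24,-1,0,0,0],[-32,-24,-1,0,0,0],[-32,-24,-1,0,0,0],[-32,-24,-1,0,0,0]]'; python3 jog.py '[[-32,-24,-1,0,0,0],[-32,-24,-1,0,0,0],[-32,-24,-1,0,0,0],[-32,-24,-1,0,0,0],[0,0,0,0,0,0]]'
python3 - <<'E'
from h import *
snap("wrist","w1");print(tool([594,-70,200]),tool([594,-70,200])[0])
E
```

```text
t: 0.57
ee_pos: [366.9, 380.6, 244.5]
orientation: [-0.712, -3.06, 0.001]
ft_force: [-0.1, -0.1, 0.0]
width: 87.5
grasp_force: 0.0
t: 0.98
ee_pos: [457.6, 202.0, 249.7]
orientation: [-0.713, -3.06, -0.0]
ft_force: [0.9, 1.0, 0.3]
width: 87.6
grasp_force: 0.0
t: 1.4
ee_pos: [532.3, 56.1, 254.0]
orientation: [0.719, 3.056, -0.001]
ft_force: [1.0, 0.0, 0.0]
width: 87.6
grasp_force: 0.0
(array([-113.9,  -86.7,   53.7]), [[-0.895, 0.446, 0.0], [0.446, 0.895, -0.0], [-0.001, -0.0, -1.0]]) [-113.9  -86.7   53.7]
```

```bash
python3 jog.py '[[-28,-22,0,0,0,0],[-28,-22,0,0,0,0],[0,0,0,0,0,0]]'
python3 - <<'E'
from h import *
d=snap("wrist","w2");e=np.load("w1.npz")
cv2.imwrite("pics/w12.png",cv2.resize(np.hstack([e["img"],d["img"]])[...,::-1],(800,300),interpolation=cv2.INTER_AREA))
E
```

```text
t: 1.7
ee_pos: [562.0, -5.6, 253.7]
orientation: [0.715, 3.057, -0.001]
ft_force: [0.3, -0.2, 1.3]
width: 87.8
grasp_force: 0.0
```

View pics/w12.png

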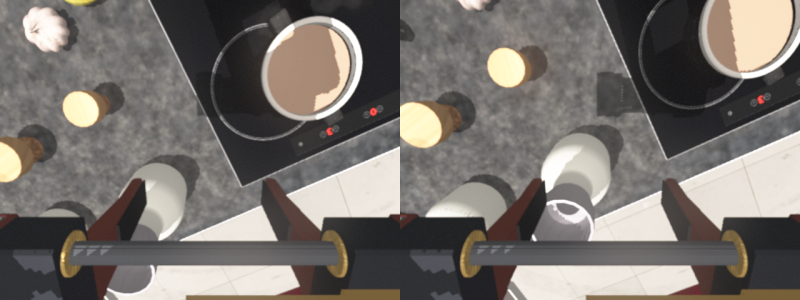

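Wrist views: small stopper at full-resolution (132,173) in w1 and (174,107) in w2, large stopper left of it; the funnel is partly hidden by the gripper at w2 (262,350), so its position rests on side+top. Measure the stopper from these two, and go on to above the funnel.

Run:
```python
from h import *
P=[]
for n,g in(("w1",(132,173)),("w2",(174,107)),("top0",(341,287)),("side0",(288,272))):
    d=np.load(n+".npz");h=cv2.cvtColor(d["img"],cv2.COLOR_RGB2HSV)
    for lo in(200,225):
        m=cv2.inRange(h,(8,40,lo),(28,220,255))
        k,l,st,c=cv2.connectedComponentsWithStats(m);i=l[g[1],g[0]]
        pt=np.argwhere(l==i)[:,::-1].astype(np.float32);el=cv2.fitEllipse(cv2.convexHull(pt))
        print(n,lo,st[i],c[i].round(1),np.round(el[0],1),np.round(el[1],1),plane(d,el[0],70))
    P.append((d,el[0]))
print(tri(*P[:2]),tri(*P[:3]))
print(tool([594.1,-70.1,200])[0])
```

```text
w1 200 [ 100  146   58   57 1967] [124.1 175.2] [128.8 174.2] [53.1 61.7] [419.7 -76.5  70. ]
w1 225 [ 101  146   57   57 1914] [124.1 175.3] [128.9 174.2] [52.4 61.3] [419.7 -76.5  70. ]
w2 200 [ 140   76   60   64 2684] [167.2 107.9] [169.6 107.6] [57.8 66. ] [419.8 -76.8  70. ]
w2 225 [ 140   77   60   63 2629] [167.1 107.9] [169.5 107.7] [57.4 65.4] [419.9 -76.8  70. ]
top0 200 [331 277  20  20 323] [340.4 286.7] [340.4 286.7] [19.7 20.2] [418.1 -79.2  70. ]
top0 225 [331 277  20  20 304] [340.3 286.8] [340.3 286.8] [19.3 19.5] [418. -79.  70.]
side0 200 [277 265  20  13 201] [286.7 271. ] [286.6 271. ] [12.4 19.6] [417.7 -83.9  70. ]
side0 225 [277 265  20  12 185] [286.8 270.8] [286.8 270.9] [11.6 19.4] [418.2 -83.6  70. ]
(array([419.5, -77.4,  68.1]), [0.0, 0.0]) (array([418.7, -79.3,  63.8]), [0.4, 0.5, 0.2])
[-59.3 -44.6  53.4]
```

```bash
python3 jog.py '[[-30,-22.5,0,0,0,0],[-29,-22,0,0,0,0],[0,0,0,0,0,0]]'
python3 - <<'E'
from h import *
d=snap("side","s1");e=snap("top","t1");w=snap("wrist","w3")
c=np.hstack([d["img"][120:320,250:450],e["img"][100:300,230:430],w["img"][::2,::2][:200]])
cv2.imwrite("pics/c1.png",c[...,::-1]);print(tool([594.1,-70.1,188])[0])
E
```

```text
t: 2.0
ee_pos: [595.3, -71.0, 253.7]
orientation: [0.714, 3.058, -0.001]
ft_force: [0.7, -1.4, -0.6]
width: 87.7
grasp_force: 0.0
[-2.6 -1.8 65.2]
```

View pics/c1.png

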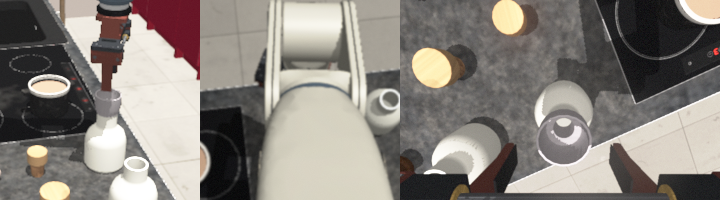

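Side shows the gripper right over the funnel; in the wrist view the funnel rim centre is near full-res (329,277), evenly between the fingers.

```bash
python3 - <<'E'
from h import *
d=np.load("w3.npz");print(plane(d,(329,277),200),tool([594.1,-70.1,188])[0], monitor.get_obs()["ee_pos"])
E
python3 jog.py '[[-1,-1,17,0,0,0],[-1,-1,17,0,0,0],[0,0,16,0,0,0],[0,0,15,0,0,0],[0,0,0,0,0,0]]'; python3 jog.py '[[0,0,0,0,0,0],[0,0,0,0,0,0],[0,0,0,0,0,0],[0,0,0,0,0,0],[0,0,0,0,0,0]]' 50
```

```text
[593.6 -65.  200. ] [-2.6 -1.8 65.2] [592.68471327 -67.34523529 253.15487209]
t: 2.57
ee_pos: [591.7, -69.2, 185.8]
orientation: [-0.709, -3.054, 0.0]
ft_force: [-0.7, 0.0, -0.4]
width: 88.1
grasp_force: 0.0
t: 2.98
ee_pos: [595.2, -71.3, 189.9]
orientation: [0.713, 3.058, 0.001]
ft_force: [0.1, 2.9, 4.5]
width: 64.4
grasp_force: 30.0
```

```bash
python3 jog.py '[[0,0,-8,0,0,0],[0,0,-17,0,0,0],[0,0,-17,0,0,0],[0,0,-17,0,0,0],[0,0,-11,0,0,0]]'; python3 jog.py '[[0,0,0,0,0,0],[0,0,0,0,0,0]]'
python3 - <<'E'
from h import *
w=snap("wrist","w4");s=snap("side","s2")
cv2.imwrite("pics/c2.png",np.hstack([w["img"],cv2.resize(s["img"][80:320,300:380],(160,480))])[...,::-1])
print(monitor.get_obs()["ee_pos"],tool([590.8,-283.4,265])[0])
E
```

```text
t: 3.4
ee_pos: [595.0, -72.0, 260.9]
orientation: [0.713, 3.058, -0.0]
ft_force: [0.6, 0.7, -1.2]
width: 64.5
grasp_force: 30.0
t: 3.57
ee_pos: [594.6, -71.8, 259.2]
orientation: [0.713, 3.058, -0.0]
ft_force: [-0.3, -0.4, -0.7]
width: 64.3
grasp_force: 30.0
[593.8714773  -71.66453924 257.73321973] [ -90.8 -191.3   -7.3]
```

View pics/c2.png

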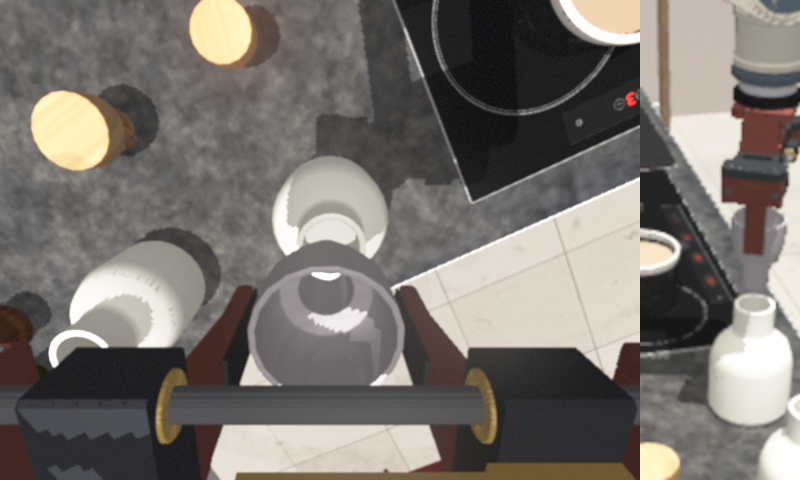

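Funnel is gripped upright at (325,325) and clear of carafe_a, which still stands; carafe_b mouth at (78,350). Now carry it across by the measured difference of mouths.

```bash
python3 jog.py '[[-8,-16,0,0,0,0],[-16,-33,0,0,0,0],[-16,-34,0,0,0,0],[-16,-34,0,0,0,0],[-16,-34,0,0,0,0]]'; python3 jog.py '[[-12,-25,0,0,0,0],[-8,-16,0,0,0,0],[0,0,0,0,0,0],[0,0,0,0,0,0],[0,0,0,0,0,0]]'
python3 - <<'E'
from h import *
w=snap("wrist","w5");s=snap("side","s3")
cv2.imwrite("pics/c3.png",np.hstack([w["img"][:400:2,::2],cv2.resize(s["img"][180:360,310:460],(480,576))[:400]] if 0 else [cv2.resize(w["img"][100:],(320,190)),cv2.resize(s["img"][220:315,330:440],(440,190) if 0 else (220,190))])[...,::-1])
cv2.imwrite("pics/c3.png",cv2.resize(s["img"][210:330,320:460],None,fx=5,fy=5,interpolation=cv2.INTER_CUBIC)[...,::-1])
print(monitor.get_obs()["ee_pos"])
E
```

```text
t: 4.08
ee_pos: [591.6, -240.2, 257.3]
orientation: [-0.711, -3.058, -0.001]
ft_force: [-0.1, 0.2, -0.7]
width: 64.4
grasp_force: 30.0
t: 4.5
ee_pos: [591.9, -283.4, 257.9]
orientation: [-0.712, -3.058, -0.001]
ft_force: [-0.3, -0.3, -0.9]
width: 64.5
grasp_force: 30.0
[ 592.27686641 -282.95909424  258.43178355]
```

View pics/c3.png

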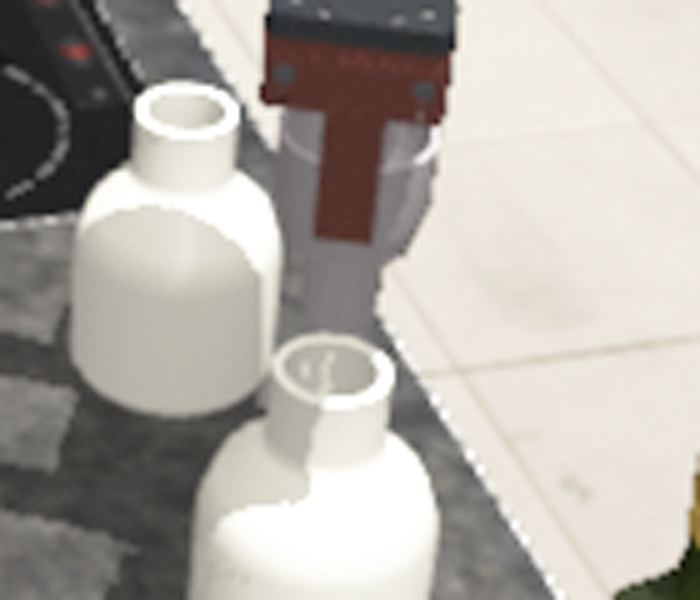

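Side crop: funnel hangs above carafe_b; rim centre about (391.6,237.2), spout centre (387.7,271.6) just above the rim, carafe_b mouth (386.3,283.8). I check these against an upright axis.

Run:
```python
from h import *
d=np.load("s3.npz")
def pr(X):
    c=d["R"]@np.array(X,float)+d["t"];return (c[:2]/c[2]*d["fx"]+[d["cx"],d["cy"]]).round(1)
for z in(150,185,200,269):print(z,pr([591,-283.4,z]))
print(plane(d,(391.6,237.2),269),plane(d,(386.3,283.8),150))
# carafe a mouth from side
m=(320+185.5/5-.4,210+111/5-.4);print("a mouth side",m,plane(d,m,150))
w=np.load("w4.npz");print("a from w4",plane(w,(332,235),150))
```

```text
150 [386.  283.6]
185 [387.5 269.8]
200 [388.2 263.7]
269 [391.3 234.6]
[ 588.1 -292.8  269. ] [ 591.2 -284.3  150. ]
a mouth side (356.70000000000005, 231.79999999999998) [594.  -70.7 150. ]
a from w4 [589.  -62.9 150. ]
```

```bash
python3 jog.py '[[0,0,14,0,0,0],[0,0,14,0,0,0],[0,0,6,0,0,0],[0,0,5,0,0,0],[0,0,0,0,0,0]]'; python3 jog.py '[[0,0,7,0,0,0],[0,0,7,0,0,0],[0,0,7,0,0,0],[0,0,6,0,0,0],[0,0,0,0,0,0]]'
```

```text
t: 5.02
ee_pos: [591.9, -283.6, 218.8]
orientation: [-0.711, -3.058, -0.001]
ft_force: [0.4, 1.0, 0.1]
width: 64.3
grasp_force: 30.0
t: 5.43
ee_pos: [591.4, -284.2, 190.9]
orientation: [-0.713, -3.057, -0.001]
ft_force: [-0.1, 0.1, -0.6]
width: 64.6
grasp_force: 30.0
```

```bash
python3 jog.py '[[0,0,1.5,0,0,0],[0,0,1.5,0,0,0],[0,0,0,0,0,0]]'; python3 -c "
from h import *
snap('side','s4')"
```

```text
t: 5.68
ee_pos: [592.4, -284.7, 190.0]
orientation: [0.713, 3.059, -0.0]
ft_force: [-0.2, -0.3, -0.8]
width: 64.1
grasp_force: 30.0
```

```bash
python3 jog.py '[[0,0,1,0,0,0],[0,0,1,0,0,0],[0,0,0,0,0,0]]'; python3 jog.py '[[0,0,0,0,0,0],[0,0,0,0,0,0],[0,0,0,0,0,0],[0,0,0,0,0,0]]' 88; python3 jog.py '[[0,0,-10,0,0,0],[0,0,-20,0,0,0],[0,0,-30,0,0,0],[0,0,-20,0,0,0],[0,0,0,0,0,0]]'
```

```text
t: 5.98
ee_pos: [592.7, -284.8, 189.9]
orientation: [0.713, 3.058, -0.001]
ft_force: [-3.8, 3.3, 11.9]
width: 64.5
grasp_force: 30.0
t: 6.32
ee_pos: [592.1, -284.5, 187.4]
orientation: [-0.713, -3.059, -0.0]
ft_force: [-1.1, 0.5, -0.3]
width: 86.5
grasp_force: 0.0
t: 6.73
ee_pos: [594.5, -285.7, 273.4]
orientation: [0.711, 3.052, -0.003]
ft_force: [0.7, -0.5, 0.2]
width: 87.7
grasp_force: 0.0
```

```bash
python3 jog.py '[[18,8,0,0,0,0],[36,15.5,0,0,0,0],[36,15.5,0,0,0,0],[36,15.5,0,0,0,0],[36,15.5,0,0,0,0]]'; python3 jog.py '[[36,15.5,10,0,0,0],[30,13,20,0,0,0],[18,8,20,0,0,0],[0,0,0,0,0,0],[0,0,0,0,0,0]]'
python3 - <<'E'
from h import *
s=snap("side","s5");t=snap("top","t5");w=snap("wrist","w6")
k=lambda im,x,y:cv2.resize(im[y:y+75,x:x+100],None,fx=4,fy=4,interpolation=cv2.INTER_CUBIC)
W=cv2.resize(w["img"],(400,300))
cv2.imwrite("pics/c5.png",np.vstack([np.hstack([k(s["img"],335,215),k(t["img"],370,160)]),np.hstack([W,k(t["img"],290,165)])])[...,::-1])
h=cv2.cvtColor(w["img"],cv2.COLOR_RGB2HSV);m=cv2.inRange(h,(8,40,200),(28,220,255))
n,l,st,c=cv2.connectedComponentsWithStats(m)
for i in range(1,n):
    if st[i,4]>800:
        el=cv2.fitEllipse(cv2.convexHull(np.argwhere(l==i)[:,::-1].astype(np.float32)));print(st[i],np.round(el[0],1),np.round(el[1],1),plane(w,el[0],70))
print(monitor.get_obs()["ee_pos"],tool([419,-79,61])[0])
E
```

```text
t: 7.15
ee_pos: [476.1, -148.9, 267.2]
orientation: [-0.713, -3.059, -0.0]
ft_force: [0.3, -0.9, 0.2]
width: 88.2
grasp_force: 0.0
t: 7.57
ee_pos: [417.9, -79.8, 217.4]
orientation: [-0.71, -3.059, 0.0]
ft_force: [-0.1, 0.2, 1.1]
width: 87.8
grasp_force: 0.0
[ 282    0   80   48 1934] [322.6  13.6] [64.  84.6] [280.9 -13.3  70. ]
[  0  78  46 111 806] [-16.6 127.5] [100.9 140.6] [ 236.1 -272.3   70. ]
[ 298  219   61   39 1678] [328.7 235.2] [42.4 62.2] [424.5 -79.1  70. ]
[ 136  280   68   64 2832] [169.  310.3] [62.4 68. ] [ 424.1 -232.5   70. ]
[420.47399237 -81.23883227 218.72018131] [  2.7   1.3 157.7]
```

View pics/c5.png

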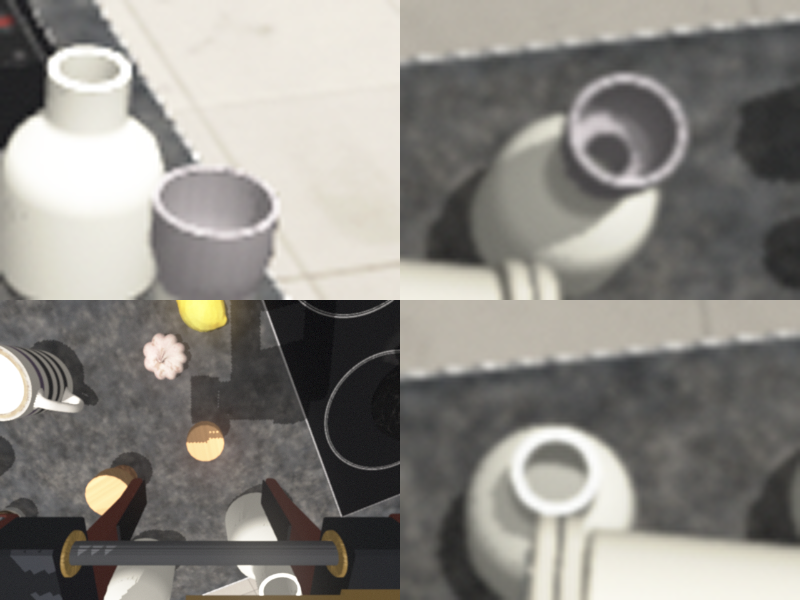

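Side/top crops: funnel sits in carafe_b, rim centre side (388.4,265.0) / top (426.5,192.2); carafe_a mouth side (356.9,231.5) / top (328.4,207.6). Wrist: small stopper centre (329.6,226), partly shadowed.

Run:
```python
from h import *
s=np.load("s5.npz");t=np.load("t5.npz");w=np.load("w6.npz")
print("funnel",tri((s,(388.4,265.0)),(t,(426.5,192.2))))
print("a mouth",tri((s,(356.9,231.5)),(t,(328.4,207.6))))
print("stopper",plane(w,(329.6,226),70))
print([np.round(monitor.get_obs()["ee_pos"],1)],tool([419,-79,61])[0])
```

```text
funnel (array([ 590.8, -285.9,  198.6]), [0.1, 0.1])
a mouth (array([594.8, -69.1, 149.7]), [0.2, 0.2])
stopper [417.9 -75.1  70. ]
[array([420.5, -81.2, 218.7])] [  2.7   1.3 157.7]
```

```bash
python3 jog.py '[[1,0.5,20,0,0,0],[0,0,30,0,0,0],[0,0,30,0,0,0],[0,0,20,0,0,0],[0,0,0,0,0,0]]' 88; python3 jog.py '[[0,0,15,0,0,0],[0,0,15,0,0,0],[0,0,15,0,0,0],[0,0,10,0,0,0],[0,0,0,0,0,0]]'; python3 jog.py '[[0,0,0,0,0,0],[0,0,0,0,0,0]]'; python3 jog.py '[[0,0,0,0,0,0],[0,0,0,0,0,0]]'
```

```text
t: 8.13
ee_pos: [417.2, -79.9, 115.2]
orientation: [-0.714, -3.055, 0.0]
ft_force: [-0.1, -0.7, 0.6]
width: 88.0
grasp_force: 0.0
t: 8.55
ee_pos: [418.4, -79.9, 62.2]
orientation: [-0.714, -3.059, 0.0]
ft_force: [0.1, 0.4, -0.6]
width: 88.2
grasp_force: 0.0
t: 8.72
ee_pos: [418.8, -79.7, 63.6]
orientation: [0.713, 3.058, -0.0]
ft_force: [0.5, -0.5, 0.1]
width: 87.6
grasp_force: 0.0
t: 8.88
ee_pos: [418.6, -79.6, 63.5]
orientation: [0.712, 3.058, 0.0]
ft_force: [-0.1, 0.8, 0.2]
width: 88.0
grasp_force: 0.0
```

```bash
python3 jog.py '[[0,0,0,0,0,0],[0,0,0,0,0,0],[0,0,0,0,0,0],[0,0,0,0,0,0],[0,0,0,0,0,0]]' 40; python3 jog.py '[[0,0,0,0,0,0],[0,0,-10,0,0,0],[0,0,-30,0,0,0],[0,0,-35,0,0,0],[0,0,-35,0,0,0]]';  python3 jog.py '[[0,0,-35,0,0,0],[0,0,-15,0,0,0],[0,0,0,0,0,0],[0,0,0,0,0,0]]'
python3 - <<'E'
from h import *
s=snap("side","s6");w=snap("wrist","w7")
cv2.imwrite("pics/c6.png",np.hstack([cv2.resize(s["img"][130:330,230:380],(420,560)),cv2.resize(w["img"][200:],(380,560) if 0 else (380,166)) if 0 else cv2.resize(w["img"][200:480,120:500],(380,560))])[...,::-1])
print(monitor.get_obs()["ee_pos"],tool([594.5,-69.8,222])[0])
E
```

```text
t: 9.3
ee_pos: [417.9, -79.4, 62.7]
orientation: [-0.713, -3.06, 0.0]
ft_force: [0.3, -1.1, 0.0]
width: 57.9
grasp_force: 0.0
t: 9.72
ee_pos: [417.0, -79.2, 174.0]
orientation: [-0.712, -3.058, 0.0]
ft_force: [1.1, -0.2, -0.5]
width: 48.9
grasp_force: 29.9
t: 10.05
ee_pos: [418.1, -79.5, 223.7]
orientation: [0.712, 3.057, -0.0]
ft_force: [-1.0, -0.7, 0.0]
width: 49.3
grasp_force: 29.9
[416.99252613 -79.18618613 221.8572414 ] [-155.1   86.9   -0.4]
```

View pics/c6.png

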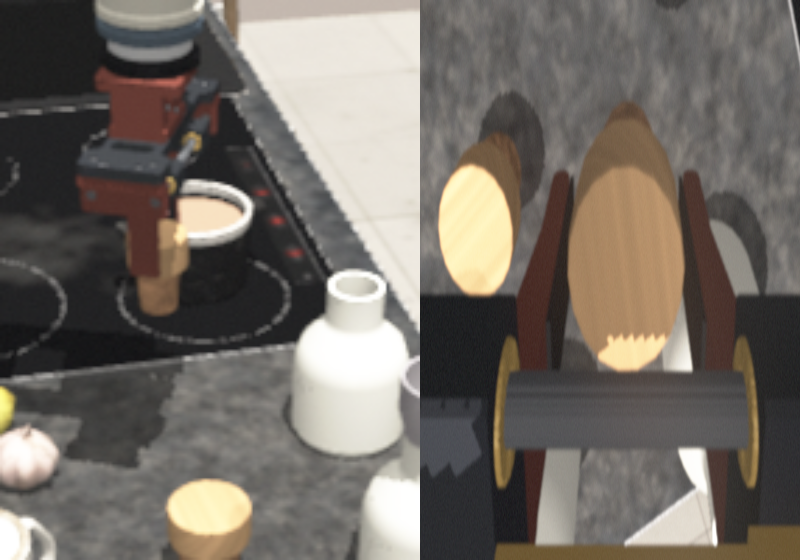

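The stopper is held upright, cork's lower end near side (287,241); large stopper and carafes are undisturbed. Check how high it hangs.

Run:
```python
from h import *
d=np.load("s6.npz")
def pr(X):
    c=d["R"]@np.array(X,float)+d["t"];return (c[:2]/c[2]*d["fx"]+[d["cx"],d["cy"]]).round(1)
f=d["R"][2].copy();f[2]=0;f/=np.linalg.norm(f)
for z in(150,155,160,165):print(z,pr(np.array([418,-79.5,z])-15.5*f))
h=cv2.cvtColor(d["img"],cv2.COLOR_RGB2HSV)
m=cv2.inRange(h,(5,70,70),(24,255,255))[205:250,270:305]
ys,xs=np.nonzero(m)
for y in range(5,45,3):
    q=xs[ys==y]; print(y+205,q.min()+270 if len(q) else None,q.max()+270 if len(q) else None,end='; ')
print(ys.max()+205)
```

```text
150 [285.4 245.5]
155 [285.4 243.7]
160 [285.4 241.8]
165 [285.3 240. ]
210 278 294; 213 275 293; 216 275 296; 219 275 297; 222 275 297; 225 276 296; 228 279 293; 231 279 293; 234 279 293; 237 280 293; 240 281 292; 243 None None; 246 None None; 249 None None; 242
```

```bash
python3 jog.py '[[0,0,-15,0,0,0],[-20,11,-5,0,0,0],[-34,19,0,0,0,0],[-34,19,0,0,0,0],[-34,19,0,0,0,0]]'; python3 jog.py '[[-22,13,0,0,0,0],[-10,6,0,0,0,0],[0,0,0,0,0,0],[0,0,0,0,0,0],[0,0,0,0,0,0]]'
python3 - <<'E'
from h import *
s=snap("side","s7");d=s
def pr(X):
    c=d["R"]@np.array(X,float)+d["t"];return (c[:2]/c[2]*d["fx"]+[d["cx"],d["cy"]]).round(1)
for z in(150,185,200,222):print(z,pr([594.5,-69.8,z]))
h=cv2.cvtColor(d["img"],cv2.COLOR_RGB2HSV)
m=cv2.inRange(h,(5,70,70),(24,255,255))[180:240,335:385]
for y in range(0,60,3):
    q=np.nonzero(m[y])[0]
    if len(q):print(y+180,q.min()+335,q.max()+335,end='; ')
cv2.imwrite("pics/c7.png",cv2.resize(s["img"][170:270,300:420],None,fx=5,fy=5,interpolation=cv2.INTER_CUBIC)[...,::-1])
print(monitor.get_obs()["ee_pos"])
E
```

```text
t: 10.57
ee_pos: [557.9, -72.1, 240.8]
orientation: [-0.713, -3.056, 0.0]
ft_force: [0.9, -0.4, 0.1]
width: 49.1
grasp_force: 29.9
t: 10.98
ee_pos: [592.7, -69.4, 241.1]
orientation: [-0.712, -3.056, 0.001]
ft_force: [0.3, 0.6, -0.6]
width: 49.1
grasp_force: 29.9
150 [356.8 231.6]
185 [357.6 219. ]
200 [358.  213.5]
222 [358.5 205.3]
180 345 371; 183 348 363; 186 340 369; 189 353 367; 192 353 363; 195 350 366; 198 349 365; 201 348 368; 204 348 368; 207 348 367; 210 351 366; 213 351 364; 216 351 363; 219 351 363; 222 352 362; 225 356 359; [592.8424347  -69.40570115 241.65515781]
```

View pics/c7.png

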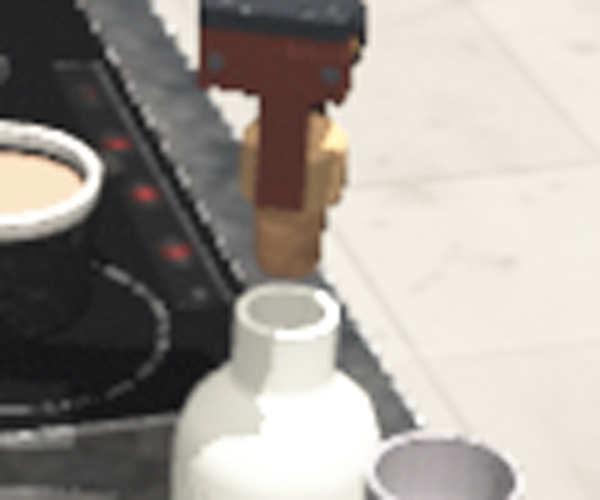

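The stopper hangs over the neck, cork tip at (357.2,222) against the mouth axis at 357.5: about 1 mm to correct in x.

```bash
python3 jog.py '[[-1.2,0.6,12,0,0,0],[0,0,12,0,0,0],[0,0,8,0,0,0],[0,0,6,0,0,0],[0,0,0,0,0,0]]'; python3 jog.py '[[0,0,6,0,0,0],[0,0,6,0,0,0],[0,0,4,0,0,0],[0,0,3,0,0,0],[0,0,0,0,0,0]]'
```

```text
t: 11.45
ee_pos: [594.6, -69.3, 202.6]
orientation: [-0.712, -3.056, 0.0]
ft_force: [-0.2, -0.6, -0.7]
width: 49.5
grasp_force: 29.9
t: 11.87
ee_pos: [595.5, -69.4, 185.0]
orientation: [-0.713, -3.059, 0.0]
ft_force: [0.3, 0.2, -1.2]
width: 49.1
grasp_force: 29.9
```

```bash
python3 jog.py '[[0,0,3,0,0,0],[0,0,2,0,0,0],[0,0,2,0,0,0],[0,0,0,0,0,0]]'; python3 jog.py '[[0,0,1,0,0,0],[0,0,1,0,0,0],[0,0,0,0,0,0]]'
```

```text
t: 12.2
ee_pos: [595.6, -69.4, 178.3]
orientation: [-0.713, -3.059, 0.0]
ft_force: [-0.4, -0.1, -0.8]
width: 48.9
grasp_force: 29.9
t: 12.45
ee_pos: [595.7, -69.3, 176.5]
orientation: [-0.713, -3.059, -0.0]
ft_force: [-1.3, 0.2, 0.0]
width: 48.9
grasp_force: 29.9
```

```bash
python3 jog.py '[[0,0,1,0,0,0],[0,0,1,0,0,0],[0,0,0,0,0,0]]'; python3 jog.py '[[0,0,1,0,0,0],[0,0,0,0,0,0]]'
```

```text
t: 12.7
ee_pos: [596.0, -69.4, 175.4]
orientation: [0.713, 3.059, -0.0]
ft_force: [-3.1, 1.2, 6.1]
width: 48.9
grasp_force: 30.0
t: 12.87
ee_pos: [596.2, -69.6, 175.4]
orientation: [0.712, 3.059, -0.0]
ft_force: [-5.2, 2.2, 12.4]
width: 49.3
grasp_force: 30.0
```

```bash
python3 jog.py '[[0,0,1.5,0,0,0],[0,0,0,0,0,0]]'; python3 jog.py '[[0,0,-2,0,0,0],[0,0,0,0,0,0],[0,0,0,0,0,0],[0,0,0,0,0,0],[0,0,0,0,0,0]]' 80; python3 jog.py '[[0,0,-15,0,0,0],[0,0,-25,0,0,0],[0,0,-30,0,0,0],[0,0,-30,0,0,0],[0,0,0,0,0,0]]'; python3 jog.py '[[20,10,0,0,0,0],[35,15,0,0,0,0],[35,15,0,0,0,0],[35,15,0,0,0,0],[35,15,0,0,0,0]]'; python3 jog.py '[[35,15,0,0,0,0],[20,10,0,0,0,0],[0,0,0,0,0,0]]'
python3 - <<'E'
from h import *
s=snap("side","s8");t=snap("top","t8")
k=lambda im,x,y:cv2.resize(im[y:y+100,x:x+100],None,fx=4,fy=4,interpolation=cv2.INTER_CUBIC)
cv2.imwrite("pics/c8.png",np.hstack([k(s["img"],330,205),k(t["img"],300,160)])[...,::-1])
P=[]
for d,(x,y,X,Y) in((s,(335,200,385,250)),(t,(300,170,360,230))):
    h=cv2.cvtColor(d["img"],cv2.COLOR_RGB2HSV);m=cv2.inRange(h,(5,60,190),(26,255,255))[y:Y,x:X]
    n,l,st,c=cv2.connectedComponentsWithStats(m);i=1+st[1:,4].argmax()
    el=cv2.fitEllipse(cv2.convexHull(np.argwhere(l==i)[:,::-1].astype(np.float32)))
    p=(el[0][0]+x,el[0][1]+y);print(st[i],np.round(p,1),np.round(el[1],1),plane(d,p,180));P.append((d,p))
print(tri(*P))
E
```

```text
t: 13.03
ee_pos: [596.7, -69.5, 174.8]
orientation: [0.712, 3.058, -0.0]
ft_force: [-6.8, 1.2, 18.4]
width: 49.0
grasp_force: 30.0
t: 13.45
ee_pos: [595.7, -69.5, 173.8]
orientation: [-0.713, -3.059, 0.0]
ft_force: [-0.4, 0.5, -0.5]
width: 78.6
grasp_force: 0.0
t: 13.87
ee_pos: [598.9, -69.8, 280.0]
orientation: [0.711, 3.051, 0.001]
ft_force: [1.1, -0.5, 0.5]
width: 80.1
grasp_force: 0.0
t: 14.28
ee_pos: [481.7, 64.9, 273.4]
orientation: [-0.714, -3.059, 0.0]
ft_force: [0.4, 0.6, 0.4]
width: 80.0
grasp_force: 0.0
t: 14.53
ee_pos: [442.0, 113.0, 273.5]
orientation: [-0.708, -3.059, 0.0]
ft_force: [-0.2, -0.6, 0.2]
width: 80.1
grasp_force: 0.0
[ 13  16  20  12 143] [357.6 221.5] [10.8 19.7] [593.7 -73.  180. ]
[ 19  24  22  20 336] [329.3 203.3] [19.3 21.5] [595.7 -69.9 180. ]
(array([595.5, -69.9, 178.3]), [0.7, 0.7])
```

View pics/c8.png

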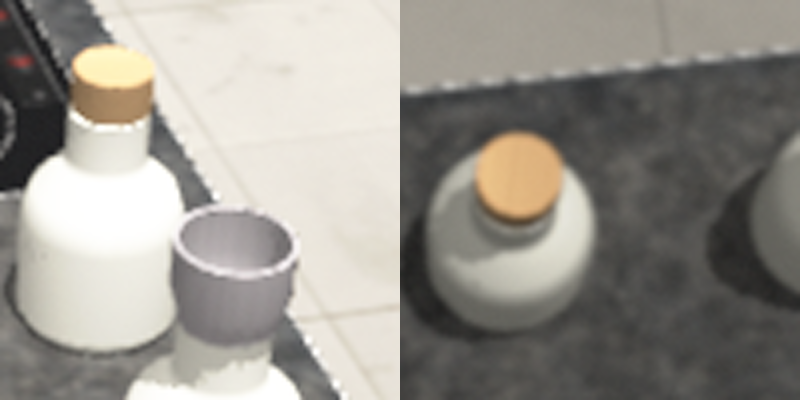

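The stopper sits level on carafe_a's rim, at side (357.6,221.5). Its top measures 178 mm, against 182 mm nominal with the usual 2 mm bias. The funnel is seated in carafe_b and nothing touches the robot.

```bash
python3 -c "
from workcell import ctrl, monitor, job, get_image
print(job.close_job())"
```

```text
the job is handed in; nothing more can be done
None
```

I handed the job in: the funnel is seated in carafe_b and the small stopper is pressed home in carafe_a, both confirmed in the side and top camera views, but the hand-in returned no verdict.

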